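Set out the rivet drawer

ROBOT

A 6-joint arm with a two-finger parallel gripper is mounted at the origin on a cart in front of the work surface, level with it; the furniture and walls round the work are solid. World frame = base frame: x ahead of the robot, y to its left, z up, the work surface at z = 0. Lengths are in m, angles in rad, forces in N, time in s.
With the tool pointing down it reaches from about 0.225 to 0.725 m from the base axis. Payload 3.1 kg.
Tool frame: the origin (TCP) lies at the very end of the fingers, on their centre line; the grasp point (between the pads) lies 19 mm behind it (arm.grip_point_offset is the distance from the TCP to the grasp point, in m); z points along the fingers, y is the direction in which the jaws open and shut (so a half turn about z gives the same grasp; the last joint's range is limited). The gripper opens to 85 mm and grips with 20 to 120 N. Pads are 22 mm wide; open, the fingers measure 114 mm over their backs; the gripper's body (76 mm by 85 mm) begins 54 mm behind the grasp point. The pads swing forward as they close: fully open they stand 13 mm farther back than shut.
Start: joints at [1.185, 0.048, 0.099, 1.622, 0, 1.443], TCP at [0.134, 0.508, 0.231] pointing down, gripper open.
Joint ranges: [-2.91, 2.91], [-0.99, 1.94], [-1.21, 1.42], [-2.12, 2.29], [-1.49, 1.47], [-3.14, 3.14]. Speed limits (rad/s): [2.79, 2.79, 3.14, 3.14, 3.14, 3.14].

INTERFACE

Orientations are given as [roll, pitch, yaw] about the fixed x, y, z axes, in that order (R = Rz(yaw) Ry(pitch) Rx(roll)).
In Python, from bench import arm, optics, workorder gives the robot as it stands.
- The arm moves only by the tool carry_out, never from a script. Its argument "plan" is a list that holds one entry, the list of rows, each a list of 7 numbers: the shift along the world's x, y, z in m, then the turn, a rotation vector about the world's x, y, z in rad, then the finger opening in m, from 0 to 0.0854. In form: [[[tx, ty, tz, wx, wy, wz, claw], ...]]. A call has 1 to 20 rows; each row shifts and turns the pose as measured when the row begins; what a row does not reach is not made up. A row lasts 1/10 s, in which the tool goes at most 50 mm and 8.59 degrees, less where a joint would pass 70% of its speed; a pose out of reach is approached as far as the arm can. A call with a gripper value outside its range is refused whole. The fingers move at their own pace and stop on an object; "grip_force" is the grip in N (left out, the last holds). Time passes only in rows, so rows that do not move let the fingers close. It gives the time, the measured TCP pose, the force and the opening at its end, in the units of the state.
- arm.read_state(): the state, without advancing time (a new reading comes with each control period).
- optics.camera(name): name is "side" or "top"; returns a dict with "image" (480x640x3 uint8, red, green, blue), "camera_matrix" (3x3 intrinsics, pixels), "xyz" and "attitude" of the camera in the world. Camera axes: x right, y down, z forward; pixel columns grow to the right and rows downward; lengths in m; the calibration is good to about 2 mm. A picture is of the moment at which its call begins. There is no depth.
- workorder.sign_off(): hands the job in, once; it reports no verdict.
Trained networks look in a picture, given as the dict that the camera call returned (one of the last four; its "shot" number tells which), for a name from the list of things; names that differ only in an ending like _2 or _b are one class to them, and where a whole thing is asked for, a point or a joint stands for the part that bears it (a point fixed in the world has none). Each returns a list of dicts, best first, with "p" (0 to 1); they miss things now and then, are a little off and sometimes report something else, mostly with a low value. They report only what shows in the picture. A call takes as long as a camera call. They do not tell look-alikes from the thing itself.
- optics.recognise(picture, label): "at" ([x, y, z] in m, in world coordinates, good to about 4 mm: the middle of the surface that is visible of it).
The state is a dict: "time_s": time; "joint_pos": joint angles; "qd": joint speeds; "joint_efforts": joint torques, N m; "eef_pos": TCP position; "eef_rot": TCP orientation; "wrist_force": force on the tool from outside, world axes, zero at the start; "ft_torque": the same for the moment, N m; "finger_gap": finger opening in m.
Only numpy, scipy, OpenCV 4.12 (cv2) and the standard library are available. Lean on these libraries where they do the work, as an engineer would, in place of code of your own. Each camera call takes 0.05 s, during which the arm holds its last target.

TASK

The red tin on top of the small parts cabinet is to be filled from the drawer directly below it. With the fingertips alone, push that top-row drawer out to its stop by pressing on its front panel from inside, and push the other two top-row drawers fully home. Work gently, grip and lift nothing, and leave everything else, on the cabinet and on the bench, where it stands.

Things in the scene. Friction and masses are not known exactly. Their poses are not given: they have to be found in the camera images.
- sorter: low grey cabinet of nine small clear drawers (3 by 3), 145 deep x 300 wide x 178 mm high, fixed to the bench. Origin: centre of its underside; x points from its front to its back, y to its left as seen by the robot, z up. The edge of its casing at the front lies at x = -65 mm. Only the three drawers of the top row move; their columns are centred at y = +99, 0 and -99 mm
- sorter_drawer_6 (a joint): how far the left drawer of the top row (y = +99 mm in the cabinet) stands out, in m: 0 shut, 0.095 fully out at its stop. It slides easily (under 1 N) along the cabinet's x and stays where it is left
- left_front (a point): centre of the left drawer's front panel, outer face, 147 mm up. Panel: clear with a blue top rim and blank label, 3 mm thick, 94 mm wide, 120 to 173 mm above the bench; a thin lip (36 mm wide, 12 mm deep) sticks out 134 mm up. Behind it the drawer is open at the top and free inside: 90 mm wide, floor at 122 mm, side walls to 165 mm; clear gap to the casing's edge = the joint value
- sorter_drawer_7 (a joint): how far the middle drawer of the top row (y = 0 in the cabinet) stands out, in m: 0 shut, 0.095 fully out at its stop. It slides easily (under 1 N) along the cabinet's x and stays where it is left
- middle_front (a point): centre of the middle drawer's front panel, outer face, 147 mm up. Panel: clear with a blue top rim and blank label, 3 mm thick, 94 mm wide, 120 to 173 mm above the bench; a thin lip (36 mm wide, 12 mm deep) sticks out 134 mm up. Behind it the drawer is open at the top and free inside: 90 mm wide, floor at 122 mm, side walls to 165 mm; clear gap to the casing's edge = the joint value
- sorter_drawer_8 (a joint): how far the right drawer of the top row (y = -99 mm in the cabinet) stands out, in m: 0 shut, 0.095 fully out at its stop. It slides easily (under 1 N) along the cabinet's x and stays where it is left
- right_front (a point): centre of the right drawer's front panel, outer face, 147 mm up. Panel: clear with a blue top rim and blank label, 3 mm thick, 94 mm wide, 120 to 173 mm above the bench; a thin lip (36 mm wide, 12 mm deep) sticks out 134 mm up. Behind it the drawer is open at the top and free inside: 90 mm wide, floor at 122 mm, side walls to 165 mm; clear gap to the casing's edge = the joint value
- red_tin_centre (a point): centre of the small red tin, 42 x 60 x 34 mm, loose on top of the cabinet, about 35 mm behind the cabinet's middle, above one of the three columns of drawers
- pebble_centre (a point): centre of the brown pebble, 38 x 52 x 27 mm, loose on top of the cabinet above another column
- navy_case_centre (a point): centre of the dark blue case, 50 x 70 x 24 mm, loose on top of the cabinet above the remaining column
- grey_jar: white-lidded jar of grey powder, 52 mm wide, 66 mm high, a loose bystander on the bench; origin at the centre of its underside
- wood_block: wooden block 26 x 70 x 22 mm, a loose bystander on the bench; origin at the centre of its underside
- tape_roll: roll of cream tape, 87 mm wide, 19 mm high, a loose bystander on the bench; origin at the centre of its underside
- tweezers: steel tweezers, 132 mm long, a loose bystander on the bench; origin at the centre of its underside
- rotary_tool: black rotary tool, 163 mm long, a loose bystander on the bench; origin at the centre of its underside
- torch_pen: green torch pen, 253 mm long, a loose bystander on the bench; origin at the centre of its underside
Things that resemble listed ones, but are neither listed nor needed, are in the scene too. There is more than one size of the part that bears red_tin_centre; the job needs the middle-sized.

How it is judged:
At the end, for the whole second after the job is handed in: The drawer below the red tin stands out 85 mm or more (its stop is at 95 mm), the other two top-row drawers are within 5 mm of shut, all are at rest, and the tin, pebble, blue case and the loose things on the bench are within 20 mm of where they started (((y of red_tin_centre in the frame of sorter between 0.054 and 0.144 m and value of joint sorter_drawer_6 above 0.085 m and value of joint each of sorter_drawer_7, sorter_drawer_8 below 0.005 m) or (y of red_tin_centre in the frame of sorter between -0.045 and 0.045 m and value of joint sorter_drawer_7 above 0.085 m and value of joint each of sorter_drawer_6, sorter_drawer_8 below 0.005 m) or (y of red_tin_centre in the frame of sorter between -0.144 and -0.054 m and value of joint sorter_drawer_8 above 0.085 m and value of joint each of sorter_drawer_6, sorter_drawer_7 below 0.005 m)) and velocity of joint sorter_drawer_6 between -0.01 and 0.01 m/s and velocity of joint sorter_drawer_7 between -0.01 and 0.01 m/s and velocity of joint sorter_drawer_8 between -0.01 and 0.01 m/s and distance of each of red_tin_centre, pebble_centre, navy_case_centre, grey_jar, wood_block, tape_roll, tweezers, rotary_tool, torch_pen from where it was at the start of the episode below 0.02 m); the robot touches nothing.
It fails at once if the left drawer is pressed or gripped with more than 40 N (contact force between the fingers and sorter_drawer_6 above 40 N).
It fails at once if the middle drawer is pressed or gripped with more than 40 N (contact force between the fingers and sorter_drawer_7 above 40 N).
It fails at once if the right drawer is pressed or gripped with more than 40 N (contact force between the fingers and sorter_drawer_8 above 40 N).
It fails at once if a thing on top of the cabinet is moved, lifted or knocked off (over 20 mm) (distance of any of red_tin_centre, pebble_centre, navy_case_centre from where it was at the start of the episode above 0.02 m).
It fails at once if a bystander on the bench is moved or lifted (over 20 mm) (distance of any of grey_jar, wood_block, tape_roll, tweezers, rotary_tool, torch_pen from where it was at the start of the episode above 0.02 m).
It also fails if it takes over 51 s, if anything falls off the work surface, if the arm or the gripper's body presses on something with over 40 N, if the wrist force passes 120 N, or if a joint passes its speed limit or range.

## Working session

There is one attempt and no reset: what is moved stays moved. The work goes in short steps, Python scripts to look and compute and a tool call to move; the robot and the scene stay as the last step left them, time stands still between calls to the robot, and variables do not carry over. Pictures are saved under pics/ and viewed, and the job is handed in when it is done.

Besides the shell and the picture viewer there is one more tool, called as name(argument=value, ...), one argument or row to a line, values as JSON. carry_out: Moves the arm, as the interface text tells. Its arguments: {"type":"object","properties":{"plan":{"type":"array","items":{"type":"array","items":{"type":"array","items":{"type":"number"}}}},"grip_force":{"type":"number"}},"required":["plan"]}

```bash
mkdir -p pics; ls; python3 - <<'E'
from bench import arm, optics, workorder
import cv2,json
print(arm.read_state())
for n in ("side","top"):
    c=optics.camera(n); cv2.imwrite(f"pics/{n}0.png",c["image"][:,:,::-1])
    print(n,c["camera_matrix"],c["xyz"],c["attitude"],c["shot"])
    for l in ["sorter","left_front","middle_front","right_front","red_tin_centre","pebble_centre","navy_case_centre","grey_jar","wood_block","tape_roll","tweezers","rotary_tool","torch_pen"]:
        print(l,[(round(d["p"],2),[round(float(v),3) for v in d["at"]]) for d in optics.recognise(c,l)][:4])
E
```

```text
pics
{'time_s': 0.0, 'joint_pos': array([ 1.18519849e+00,  4.86984342e-02,  9.75603204e-02,  1.62201445e+00,
       -4.16131955e-05,  1.44301524e+00]), 'qd': array([ 0.00036008, -0.00056093,  0.00045295,  0.00045961,  0.00116789,
        0.00060184]), 'joint_efforts': array([-9.97866391e-05, -3.38780558e+01,  3.20015395e+01,  2.03093479e-02,
        2.53268723e-05,  6.19217701e-06]), 'eef_pos': array([0.13363505, 0.50705381, 0.23012558]), 'eef_rot': array([-3.13925032e+00, -2.58989864e-04,  2.88377565e+00]), 'wrist_force': array([0.69962286, 0.03446084, 0.24036769]), 'ft_torque': array([0.06975832, 0.01141409, 0.04026514]), 'finger_gap': 0.08532830778089533}
side [[617.51421344   0.         325.12215304]
 [  0.         617.51421344 240.12770093]
 [  0.           0.           1.        ]] [ 0.27194528 -1.06061888  1.16404792] [-2.29761977  0.01154322 -0.31905513] 1
sorter [(0.65, [0.607, -0.058, 0.156])]
left_front [(0.75, [0.582, 0.182, 0.135])]
middle_front [(0.92, [0.566, 0.089, 0.137])]
right_front [(0.64, [0.533, -0.031, 0.129])]
red_tin_centre [(0.75, [0.682, 0.017, 0.21]), (0.5
[... 802 characters left out ...]
t [(0.89, [0.578, 0.15, 0.122])]
middle_front [(0.75, [0.56, 0.057, 0.123])]
right_front [(0.61, [0.53, -0.047, 0.12])]
red_tin_centre [(0.94, [0.686, 0.034, 0.211]), (0.94, [0.836, -0.026, 0.047]), (0.6, [0.803, 0.085, 0.025])]
pebble_centre [(0.71, [0.666, -0.065, 0.2])]
navy_case_centre [(0.95, [0.699, 0.122, 0.2])]
grey_jar [(0.61, [0.502, -0.316, 0.063])]
wood_block [(0.5, [0.429, -0.167, 0.022])]
tape_roll [(0.69, [0.388, 0.291, 0.017])]
tweezers [(0.64, [0.579, 0.148, 0.122]), (0.49, [0.392, 0.287, 0.019]), (0.42, [0.627, -0.282, 0.009]), (0.36, [0.613, 0.033, 0.181])]
rotary_tool [(0.63, [0.493, 0.381, 0.036]), (0.32, [0.533, -0.049, 0.122])]
torch_pen [(0.89, [0.545, 0.442, 0.017])]
```

View pics/side0.png

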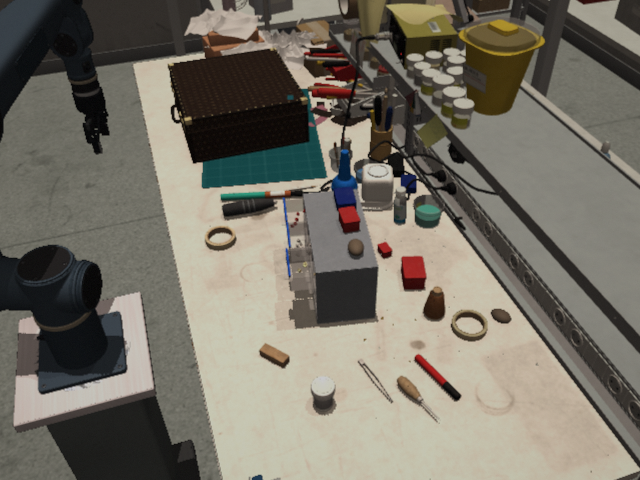

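View pics/top0.png

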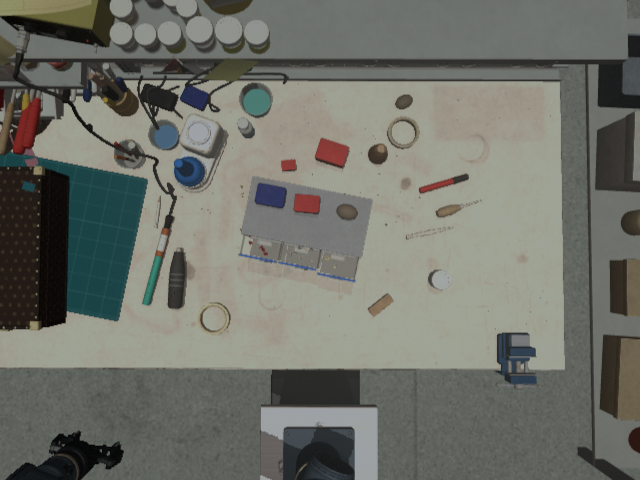

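```bash
python3 - <<'E'
import cv2
a=cv2.imread("pics/top0.png")[120:330,190:420]; cv2.imwrite("pics/top0z.png",cv2.resize(a,None,fx=2.8,fy=2.8,interpolation=cv2.INTER_CUBIC))
a=cv2.imread("pics/side0.png")[150:330,300:540]; cv2.imwrite("pics/side0z.png",cv2.resize(a,None,fx=3.2,fy=3.2,interpolation=cv2.INTER_CUBIC))
E
```

```text
(no output)
```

View pics/top0z.png

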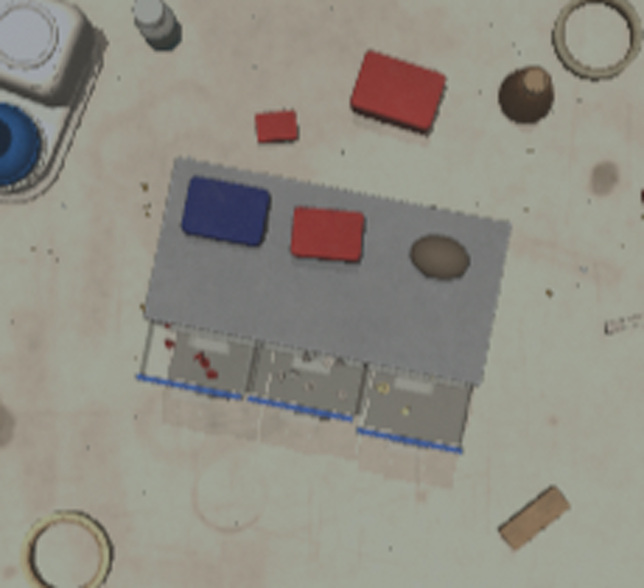

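View pics/side0z.png

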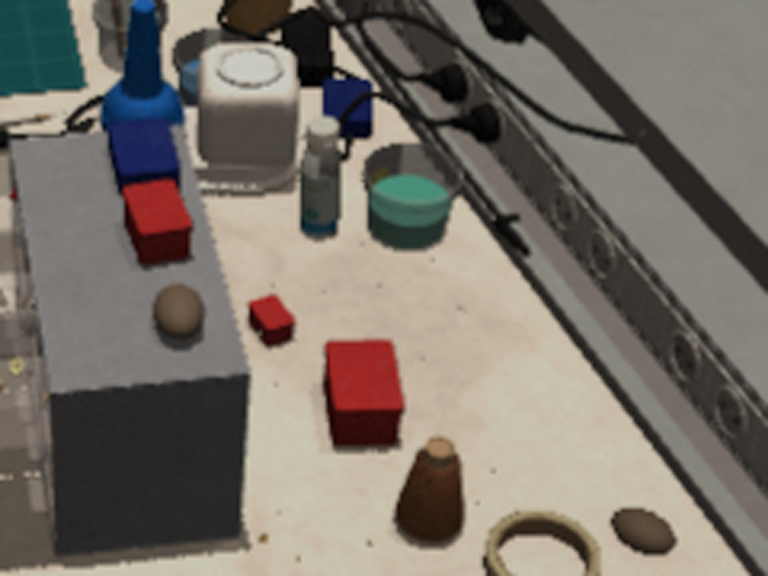

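The side view has the red tin between the navy case and the pebble. The top view (zoomed) shows all three drawers partly out, with blue rims around full-frame pixels (258,258), (297,266) and (337,277). The red tin, at (307,204), is over the middle column. Next I fit the cabinet pose and the drawer openings.

```bash
cat > h.py <<'E'
import numpy as np, cv2
from scipy.spatial.transform import Rotation as R
def ray(c,uv,z):
    K=c["camera_matrix"];d=R.from_euler('xyz',c["attitude"]).as_matrix()@np.linalg.inv(K)@np.r_[uv,1]
    o=np.array(c["xyz"]);return o+d*(z-o[2])/d[2]
def proj(c,P):
    q=R.from_euler('xyz',c["attitude"]).as_matrix().T@(np.array(P)-c["xyz"]);q=c["camera_matrix"]@q;return q[:2]/q[2]
E
python3 - <<'E'
from h import *
from bench import optics
c=optics.camera("top"); s=optics.camera("side")
im=c["image"].astype(int)
Z=lambda p:(p[0]/2.8+190-.3,p[1]/2.8+120-.3)
cor=[ray(c,Z(p),.178)[:2] for p in [(181,157),(511,223),(480,383),(145,318)]]
for p in cor: print(p.round(4))
BL,BR,FR,FL=cor
print("w",np.linalg.norm(BL-BR),np.linalg.norm(FL-FR),"d",np.linalg.norm(BL-FL),np.linalg.norm(BR-FR))
# Blue pixel segmentation
hsv=cv2.cvtColor(c["image"],cv2.COLOR_RGB2HSV)
m=((hsv[...,0]>105)&(hsv[...,0]<128)&(hsv[...,1]>90)).astype(np.uint8)
m[:230]=0;m[:,:230]=0;m[:,370:]=0;m[300:]=0
n,l,st,ce=cv2.connectedComponentsWithStats(m)
for i in range(1,n):
    if st[i,4]<8: continue
    ys,xs=np.where(l==i);a=np.polyfit(xs,ys,1)
    P=[ray(c,(x,np.polyval(a,x)),.173)[:2] for x in (xs.min()-.5,xs.max()+.5)]
    print(st[i],P[0].round(4),P[1].round(4),np.linalg.norm(P[0]-P[1]).round(4),"ang",np.degrees(np.arctan2(*(P[0]-P[1])[::1])).round(2))
# fit pose with known rectangle: top is 0.145? x: front -0.065(edge) .. back
u=(FL-FR)+(BL-BR);yaw=np.arctan2(-u[0],u[1]);print("yaw",yaw,np.degrees(yaw))
ex=np.array([np.cos(yaw),np.sin(yaw)]);ey=np.array([-ex[1],ex[0]])
front=(FL+FR)/2;back=(BL+BR)/2
print("front mid",front,"back",back,"depth",(back-front)@ex)
E
```

```text
[0.7545 0.1607]
[ 0.6978 -0.1279]
[ 0.5581 -0.1008]
[0.6133 0.1908]
w 0.29404217036641483 0.2967928988208313 d 0.14429357602589907 0.14229920255054745
[239 254  37   8  53] [0.563  0.1981] [0.545  0.1077] 0.0923 ang 11.24
[279 262  37   8  53] [0.5442 0.1003] [0.5265 0.01  ] 0.0921 ang 11.09
[318 273  37   9  52] [0.5168 0.0051] [ 0.4993 -0.0852] 0.0919 ang 11.01
yaw -0.19048597462987002 -10.914042402727626
front mid [0.58572549 0.04495734] back [0.72614258 0.01640862] depth 0.14328258446678158
```

carry_out(
  plan=[
    [[0.024, -0.022, 0.001, 0, 0, 0.005, 0], [0.024, -0.022, 0.001, 0, 0, 0.005, 0], [0.024, -0.022, 0.001, 0, 0, 0.005, 0], [0.024, -0.022, 0.001, 0, 0, 0.005, 0], [0.024, -0.022, 0.001, 0, 0, 0.005, 0], [0.024, -0.022, 0.001, 0, 0, 0.005, 0], [0.024, -0.022, 0.001, 0, 0, 0.005, 0], [0.024, -0.022, 0.001, 0, 0, 0.005, 0], [0.024, -0.022, 0.001, 0, 0, 0.005, 0], [0.024, -0.022, 0.001, 0, 0, 0.005, 0], [0.024, -0.022, 0.001, 0, 0, 0.005, 0], [0.024, -0.022, 0.001, 0, 0, 0.005, 0], [0.024, -0.022, 0.001, 0, 0, 0.005, 0]],
  ],
  grip_force=20,
)

```text
time_s: 2.8
eef_pos: [0.4534, 0.2122, 0.2453]
eef_rot: [3.137, 0.002, 2.961]
wrist_force: [-0.3, 0.5, 0.1]
finger_gap: -0.0
```

carry_out(
  plan=[
    [[0.021, -0.018, 0, 0, 0, -0.006, 0], [0.021, -0.018, 0, 0, 0, -0.006, 0], [0.018, -0.016, 0, 0, 0, 0, 0], [0, 0, 0, 0, 0, 0, 0]],
  ],
)

```text
time_s: 3.2
eef_pos: [0.5185, 0.1545, 0.2449]
eef_rot: [3.138, 0.004, 2.943]
wrist_force: [-0.9, 0.3, 0.0]
finger_gap: 0.0004
```

```bash
python3 - <<'E'
from h import *
from bench import optics,arm
st=arm.read_state();print(st["eef_pos"],st["eef_rot"],st["wrist_force"])
yaw=np.radians(-11.05);ex=np.array([np.cos(yaw),np.sin(yaw),0]);ey=np.array([-ex[1],ex[0],0]);F=np.array([.586,.045,0])
for n in ("side","top"):
    c=optics.camera(n);im=c["image"][:,:,::-1].copy()
    b=cv2.resize(im,None,fx=4,fy=4,interpolation=cv2.INTER_CUBIC)
    for y,q in ((.099,.05),(0,.05),(-.099,.058)):
        for pts in ([(-q-.003,y-.047,.173),(-q-.003,y+.047,.173)],[(0,y-.047,.178),(0,y+.047,.178)]):
            uv=[tuple(((proj(c,F+a*ex+bb*ey+[0,0,z])+.5)*4).astype(int).tolist()) for a,bb,z in pts]
            cv2.line(b,*uv,(0,255,0),1)
    x0,y0=(250,170) if n=="side" else (215,160)
    cv2.imwrite(f"pics/{n}1.png",b[y0*4:y0*4+600,x0*4:x0*4+760])
E
```

```text
[0.5185277  0.15446939 0.24493498] [3.1378604  0.0035264  2.94289872] [-0.88682929  0.25570477  0.03930013]
```

View pics/side1.png

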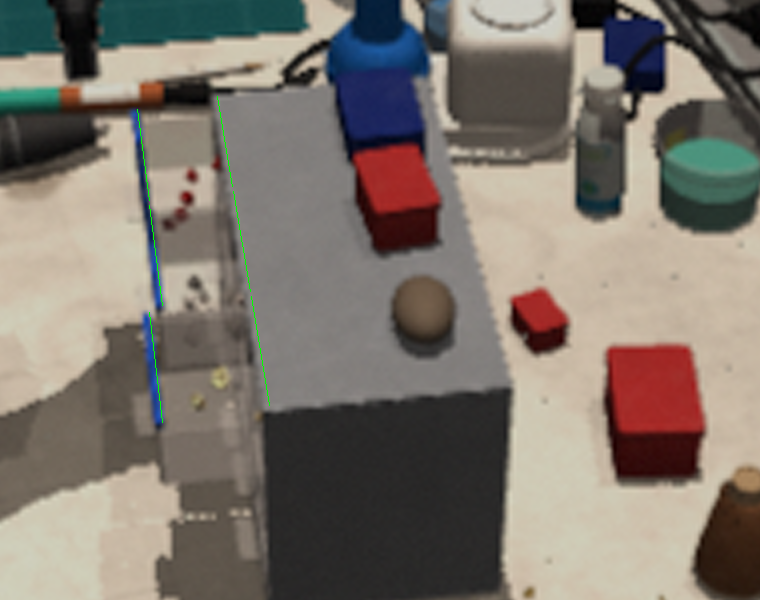

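View pics/top1.png

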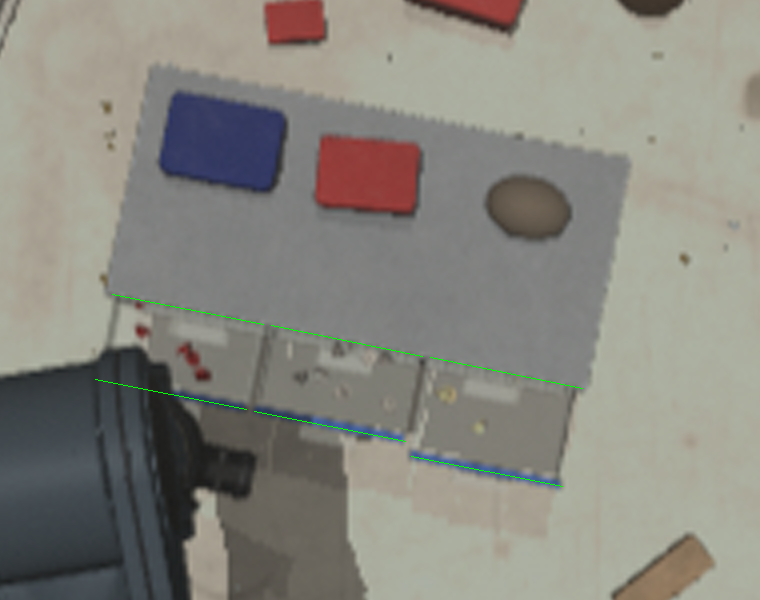

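The model lines match the rims and the casing edge in both views. The side view shows rims at about (150,210) and (153,370), and the top view at (330,425) and (485,470). The tool stands in front of the left drawer, so I go down now.

carry_out(
  plan=[
    [[0, 0.003, -0.03, 0, 0, 0.006, 0], [0, 0, -0.03, 0, 0, 0, 0], [0, 0, -0.025, 0, 0, 0, 0], [0, 0, -0.005, 0, 0, 0, 0], [0, 0, 0, 0, 0, 0, 0]],
  ],
)

```text
time_s: 3.8
eef_pos: [0.5136, 0.1639, 0.156]
eef_rot: [3.133, 0.005, 2.958]
wrist_force: [-0.5, -0.4, 1.4]
finger_gap: -0.0003
```

carry_out(
  plan=[
    [[0.006, -0.001, -0.001, 0, 0, 0, 0], [0.006, -0.001, -0.001, 0, 0, 0, 0], [0.006, -0.001, 0, 0, 0, 0, 0], [0.006, -0.001, 0, 0, 0, 0, 0], [0.006, -0.001, 0, 0, 0, 0, 0], [0.006, -0.001, 0, 0, 0, 0, 0], [0.006, -0.001, 0, 0, 0, 0, 0], [0.006, -0.001, 0, 0, 0, 0, 0], [0.006, -0.001, 0, 0, 0, 0, 0], [0.006, -0.002, 0, 0, 0, 0, 0]],
  ],
)

```text
time_s: 4.8
eef_pos: [0.5814, 0.1533, 0.1601]
eef_rot: [3.13, 0.013, 2.959]
wrist_force: [0.0, 0.9, 0.1]
finger_gap: -0.0002
```

carry_out(
  plan=[
    [[0.003, -0.001, -0.002, 0, -0.003, 0, 0], [0.002, -0.001, -0.001, 0, -0.003, 0, 0], [0.002, -0.001, 0, 0, 0, 0, 0]],
  ],
)

```text
time_s: 5.1
eef_pos: [0.5894, 0.1501, 0.1566]
eef_rot: [3.128, 0.019, 2.958]
wrist_force: [-4.8, 1.4, 2.4]
finger_gap: 0.0001
```

carry_out(
  plan=[
    [[0.002, -0.001, 0, 0, 0, 0, 0]],
  ],
)

```text
time_s: 5.2
eef_pos: [0.5894, 0.15, 0.1565]
eef_rot: [3.126, 0.014, 2.959]
wrist_force: [-8.1, 2.9, 5.3]
finger_gap: 0.0002
```

It stopped with an 8 N reaction near the expected shut position. I back off and rise.

carry_out(
  plan=[
    [[-0.01, 0.002, 0, 0, 0, 0, 0], [-0.015, 0.003, 0, 0, -0.01, 0, 0], [-0.01, 0.002, 0.02, 0.01, 0, -0.01, 0], [-0.01, -0.005, 0.03, 0, 0, 0, 0], [-0.01, -0.03, 0.01, 0, 0, 0, 0], [-0.01, -0.035, 0, 0, 0, 0, 0], [-0.01, -0.035, 0, 0, 0, 0, 0], [-0.01, -0.035, 0, 0, 0, 0, 0], [-0.01, -0.03, 0, 0, 0, 0, 0], [0, 0, 0, 0, 0, 0, 0]],
  ],
)

```text
time_s: 6.2
eef_pos: [0.4877, -0.018, 0.2187]
eef_rot: [3.122, 0.032, 2.954]
wrist_force: [0.3, 0.5, -0.2]
finger_gap: 0.0
```

```bash
cat > look.py <<'E'
from h import *
from bench import optics,arm
import sys
k=sys.argv[1]
st=arm.read_state();print(st["time_s"],st["eef_pos"],st["eef_rot"],st["wrist_force"])
yaw=np.radians(-11.05);ex=np.array([np.cos(yaw),np.sin(yaw),0]);ey=np.array([-ex[1],ex[0],0]);F=np.array([.586,.045,0])
d=st["eef_pos"]-F;print("tool rel edge x,y",d@ex,d@ey)
for n in ("side","top"):
    c=optics.camera(n);im=c["image"][:,:,::-1].copy()
    hsv=cv2.cvtColor(c["image"],cv2.COLOR_RGB2HSV)
    m=((hsv[...,0]>105)&(hsv[...,0]<128)&(hsv[...,1]>90))
    pts=[]
    for v,u in zip(*np.where(m)):
        e=ray(c,(u,v),.173)-F; a,b=e@ex,e@ey
        if -.13<a<.004 and abs(b)<.155: pts.append((a,b))
    pts=np.array(pts).reshape(-1,2)
    for y in (.099,0,-.099):
        q=pts[abs(pts[:,1]-y)<.042]
        if len(q): print(n,y,len(q),"rim rel",np.percentile(q[:,0],[10,50,90]).round(4))
    b=cv2.resize(im,None,fx=4,fy=4,interpolation=cv2.INTER_CUBIC)
    x0,y0=(250,150) if n=="side" else (215,160)
    cv2.imwrite(f"pics/{n}{k}.png",b[y0*4:y0*4+600,x0*4:x0*4+760])
E
python3 look.py 2
```

```text
6.2 [ 0.48766755 -0.01799505  0.21868324] [3.12169913 0.0323771  2.95398586] [ 0.34673084  0.45146918 -0.18044884]
tool rel edge x,y -0.08443541621233576 -0.08067408199819172
side 0.099 35 rim rel [-0.008  -0.006  -0.0042]
side 0 41 rim rel [-0.0563 -0.0545 -0.0526]
side -0.099 32 rim rel [-0.0644 -0.0631 -0.062 ]
top 0.099 51 rim rel [-0.0049 -0.0034 -0.002 ]
top 0 49 rim rel [-0.0532 -0.0518 -0.0503]
```

View pics/side2.png

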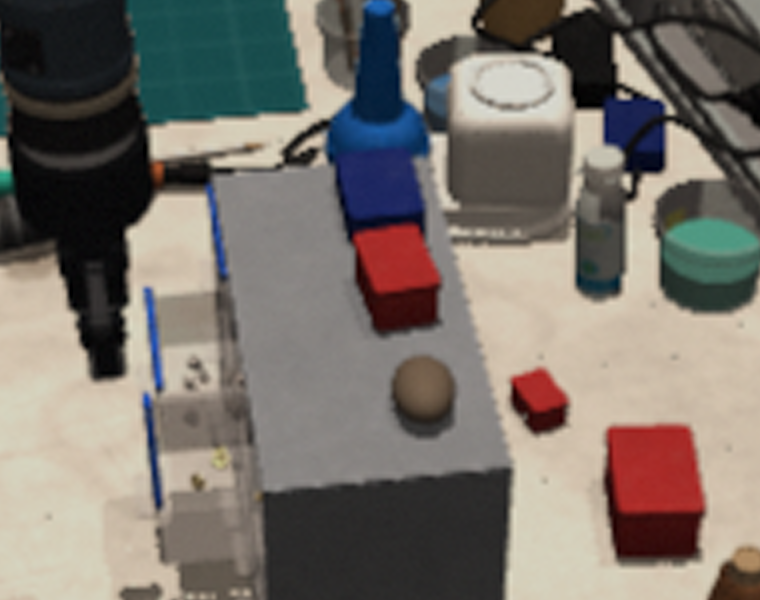

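View pics/top2.png

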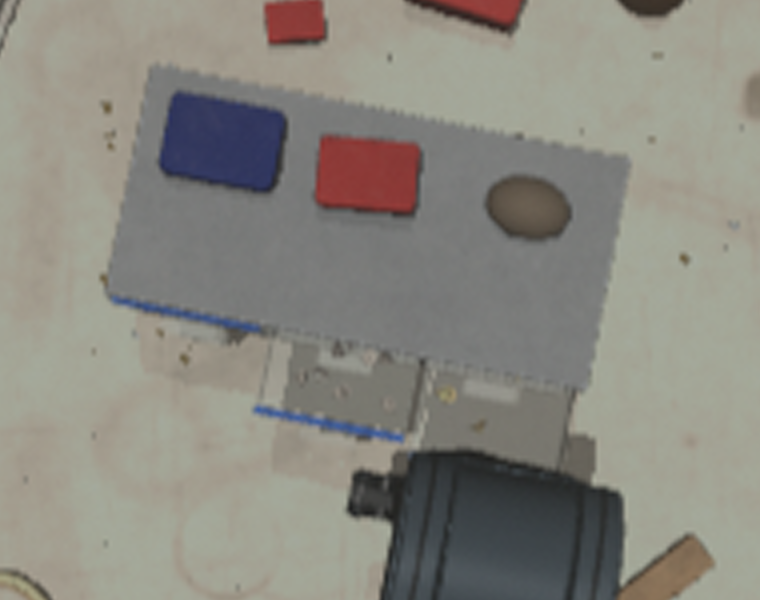

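The left drawer is shut: its rim is flush with the casing edge at top-view crop (185,313). The tool is near the right drawer, so I straighten the tilt, line up and descend.

carry_out(
  plan=[
    [[-0.008, -0.008, 0, -0.007, 0.018, 0, 0], [-0.008, -0.007, 0, -0.006, 0.017, 0, 0], [0, 0, -0.025, 0, 0, 0, 0], [0, 0, -0.025, 0, 0, 0, 0], [0, 0, -0.012, 0, 0, 0, 0], [0, 0, -0.002, 0, 0, 0, 0]],
  ],
)

```text
time_s: 6.9
eef_pos: [0.4718, -0.0285, 0.154]
eef_rot: [-3.141, -0.001, 2.965]
wrist_force: [-0.2, -1.1, -0.9]
finger_gap: 0.0001
```

carry_out(
  plan=[
    [[0.006, -0.001, 0, 0, 0, 0, 0], [0.006, -0.001, 0, 0, 0, 0, 0], [0.006, -0.001, 0, 0, 0, 0, 0], [0.006, -0.001, -0.001, 0, 0, 0, 0], [0.006, -0.001, 0, 0, 0, 0, 0], [0.006, -0.001, -0.001, 0, 0, 0, 0], [0.006, -0.001, 0, 0, 0, 0, 0], [0.006, -0.001, -0.001, 0, 0, 0, 0], [0.006, -0.002, 0, 0, 0, 0, 0], [0.005, -0.001, 0, 0, 0, 0, 0]],
  ],
)

```text
time_s: 7.9
eef_pos: [0.5379, -0.0404, 0.1543]
eef_rot: [-3.141, 0.003, 2.966]
wrist_force: [-0.1, 0.5, 0.0]
finger_gap: -0.0001
```

carry_out(
  plan=[
    [[0.004, -0.001, 0, 0, 0, 0, 0], [0.003, -0.001, 0, 0, 0, 0, 0], [0.002, 0, 0, 0, 0, 0, 0], [0.002, -0.001, 0, 0, 0, 0, 0]],
  ],
)

```text
time_s: 8.3
eef_pos: [0.5502, -0.0437, 0.1541]
eef_rot: [-3.141, 0.003, 2.966]
wrist_force: [-1.1, 0.6, -0.1]
finger_gap: -0.0001
```

carry_out(
  plan=[
    [[0.002, 0, 0, 0, 0, 0, 0], [0.002, -0.001, 0, 0, 0, 0, 0]],
  ],
)

```text
time_s: 8.5
eef_pos: [0.5511, -0.044, 0.1541]
eef_rot: [-3.141, -0.004, 2.966]
wrist_force: [-8.1, 4.1, 4.7]
finger_gap: 0.0006
```

carry_out(
  plan=[
    [[-0.01, 0.002, 0, 0, 0, 0, 0], [-0.01, 0.002, 0.005, 0, 0, 0, 0], [-0.005, 0.001, 0.03, 0, 0, 0, 0], [0, 0, 0.035, 0, 0, 0, 0], [0.005, 0.02, 0.005, 0, 0, 0, 0], [0.008, 0.025, 0, 0, 0, 0, 0], [0.008, 0.025, 0, 0, 0, 0, 0], [0.008, 0.015, 0, 0, 0, 0, 0], [0, 0, 0, 0, 0, 0, 0]],
  ],
)

```text
time_s: 9.4
eef_pos: [0.552, 0.0491, 0.2362]
eef_rot: [3.141, 0.007, 2.964]
wrist_force: [-0.2, -0.0, -0.5]
finger_gap: 0.0002
```

```bash
python3 look.py 3
```

```text
9.4 [0.5520077  0.04905798 0.23620016] [3.14053067 0.00661808 2.96381699] [-0.16573338 -0.04565617 -0.51310487]
tool rel edge x,y -0.03413986500180036 -0.002532402941230188
side 0.099 38 rim rel [-0.0084 -0.0063 -0.0043]
side 0 30 rim rel [-0.056  -0.0546 -0.0532]
side -0.099 52 rim rel [-0.008  -0.0061 -0.0042]
top 0.099 31 rim rel [-0.0049 -0.0034 -0.002 ]
top -0.099 44 rim rel [-0.0047 -0.0029 -0.002 ]
```

View pics/side3.png

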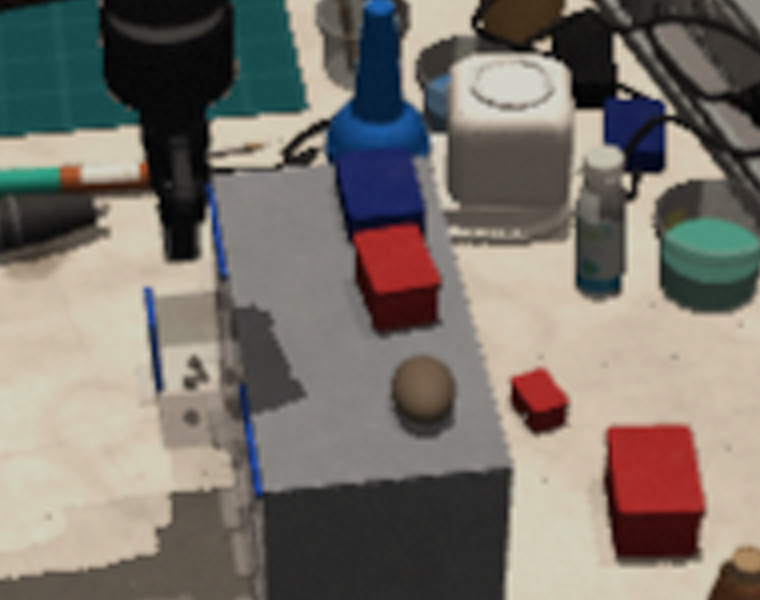

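Both outer rims are now flush, at side-view crop (217,230) and (251,437). I centre over the middle drawer's opening and start down.

carry_out(
  plan=[
    [[0.009, 0, 0, 0, 0, -0.008, 0], [0, 0, 0, 0, 0, 0, 0], [0, 0, -0.02, 0, 0, 0, 0], [0, 0, -0.02, 0, 0, 0, 0], [0, 0, -0.005, 0, 0, 0, 0]],
  ],
)

```text
time_s: 10.0
eef_pos: [0.5615, 0.0434, 0.1922]
eef_rot: [-3.141, 0.01, 2.948]
wrist_force: [-0.2, -0.3, -0.5]
finger_gap: 0.0001
```

```bash
python3 look.py 4 | head -3
```

```text
10.0 [0.56153091 0.04342663 0.19217111] [-3.1407009   0.01044244  2.94804814] [-0.24740793 -0.26662068 -0.472073  ]
tool rel edge x,y -0.023713880863509812 -0.006234084977096222
side 0 31 rim rel [-0.056  -0.0548 -0.0532]
```

View pics/side4.png

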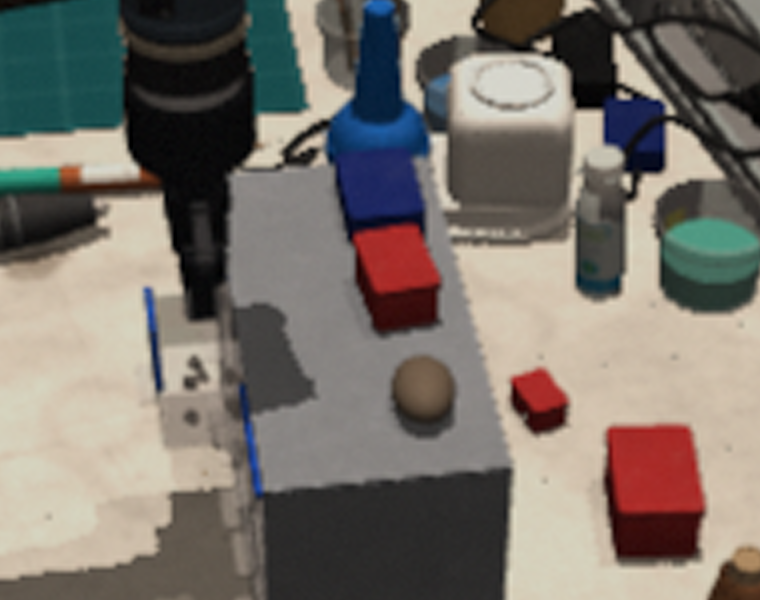

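The fingertips, at side crop (200,315), lie between the front panel and the casing edge. I continue down into the drawer.

carry_out(
  plan=[
    [[-0.001, 0.003, -0.015, 0, 0.005, 0, 0], [-0.001, 0.001, -0.015, 0, 0, 0, 0], [0, 0, -0.012, 0, 0, 0, 0], [0, 0, -0.002, 0, 0, 0, 0]],
  ],
)

```text
time_s: 10.5
eef_pos: [0.5616, 0.0474, 0.1498]
eef_rot: [-3.141, 0.012, 2.947]
wrist_force: [0.6, 0.0, -0.2]
finger_gap: -0.0003
```

carry_out(
  plan=[
    [[-0.005, 0.001, 0, 0, 0, 0, 0], [-0.005, 0.001, 0, 0, 0, 0, 0], [-0.006, 0.001, 0, 0, 0, 0, 0], [-0.006, 0.001, 0, 0, 0, 0, 0], [-0.006, 0.001, 0, 0, 0, 0, 0], [-0.006, 0.001, 0, 0, 0, 0, 0], [-0.005, 0.001, 0, 0, 0, 0, 0], [-0.005, 0.001, 0, 0, 0, 0, 0]],
  ],
)

```text
time_s: 11.3
eef_pos: [0.5154, 0.056, 0.1523]
eef_rot: [3.142, 0.016, 2.947]
wrist_force: [0.7, 1.5, -0.6]
finger_gap: 0.0
```

carry_out(
  plan=[
    [[-0.003, 0.001, -0.001, 0, 0, 0, 0], [-0.003, 0, -0.001, 0, 0, 0, 0], [-0.002, 0.001, 0, 0, 0, 0, 0]],
  ],
)

```text
time_s: 11.6
eef_pos: [0.5065, 0.0582, 0.1506]
eef_rot: [3.142, 0.017, 2.947]
wrist_force: [0.6, -0.3, -0.1]
finger_gap: -0.0001
```

carry_out(
  plan=[
    [[-0.002, 0, 0, 0, 0, 0, 0], [-0.002, 0.001, 0, 0, 0, 0, 0]],
  ],
)

```text
time_s: 11.8
eef_pos: [0.5022, 0.0593, 0.1505]
eef_rot: [3.142, 0.017, 2.947]
wrist_force: [0.7, -0.2, 0.8]
finger_gap: -0.0001
```

carry_out(
  plan=[
    [[-0.002, 0, 0, 0, 0, 0, 0], [-0.002, 0, 0, 0, 0, 0, 0]],
  ],
)

```text
time_s: 12.0
eef_pos: [0.4995, 0.0594, 0.1505]
eef_rot: [3.141, 0.02, 2.947]
wrist_force: [8.5, 0.1, -3.7]
finger_gap: 0.0002
```

carry_out(
  plan=[
    [[-0.001, 0, 0, 0, 0, 0, 0], [-0.001, 0, 0, 0, 0, 0, 0]],
  ],
)

```text
time_s: 12.2
eef_pos: [0.4996, 0.0594, 0.1506]
eef_rot: [3.14, 0.025, 2.947]
wrist_force: [4.7, -0.8, -3.5]
finger_gap: -0.0
```

```bash
python3 look.py 5
```

```text
12.2 [0.49964718 0.05939521 0.15060337] [3.13952319 0.02481311 2.94700432] [ 4.65730173 -0.75621109 -3.46050529]
tool rel edge x,y -0.08751093311241415 -0.002422537108873149
side 0.099 34 rim rel [-0.0078 -0.006  -0.0042]
side 0 17 rim rel [-0.1011 -0.0999 -0.0976]
side -0.099 54 rim rel [-0.008  -0.0061 -0.0041]
top 0.099 50 rim rel [-0.0049 -0.0034 -0.002 ]
top -0.099 54 rim rel [-0.0049 -0.0034 -0.002 ]
```

At the stop: 8 N reaction and the rim about 95 mm out. I move off the panel and rise straight up.

carry_out(
  plan=[
    [[0.008, -0.002, 0, 0, 0, 0, 0], [0.005, -0.001, 0.005, 0, 0, 0, 0], [0.002, 0, 0.02, 0, 0, 0, 0], [0, 0, 0.03, 0, 0, 0, 0], [0, 0, 0.035, 0, 0, 0, 0], [-0.005, 0, 0.02, 0, 0, 0, 0], [-0.03, 0, 0, 0, 0, 0, 0], [-0.035, 0, 0, 0, 0, 0, 0], [-0.035, 0, 0, 0, 0, 0, 0], [-0.035, 0, 0, 0, 0, 0, 0], [0, 0, 0, 0, 0, 0, 0]],
  ],
)

```text
time_s: 13.4
eef_pos: [0.365, 0.0548, 0.2657]
eef_rot: [-3.139, 0.005, 2.946]
wrist_force: [0.8, 0.3, 0.2]
finger_gap: -0.0001
```

```bash
python3 look.py 6; python3 - <<'E'
from bench import optics
for n in ("side","top"):
    c=optics.camera(n)
    for l in ["red_tin_centre","pebble_centre","navy_case_centre","grey_jar","wood_block","tape_roll","tweezers","rotary_tool","torch_pen"]:
        print(n,l,[(round(d["p"],2),[round(float(v),3) for v in d["at"]]) for d in optics.recognise(c,l)][:3])
E
```

```text
13.4 [0.36501035 0.05483098 0.26572726] [-3.13899038  0.00521974  2.94579068] [0.84421187 0.28935474 0.22501828]
tool rel edge x,y -0.21877682665410483 -0.032707381868862406
side 0.099 34 rim rel [-0.0078 -0.006  -0.0042]
side 0 38 rim rel [-0.1016 -0.1001 -0.0985]
side -0.099 54 rim rel [-0.008  -0.0061 -0.0041]
top 0.099 51 rim rel [-0.0049 -0.0034 -0.002 ]
top 0 46 rim rel [-0.0985 -0.0971 -0.0957]
top -0.099 53 rim rel [-0.0049 -0.0034 -0.002 ]
side red_tin_centre [(0.74, [0.806, 0.075, 0.02]), (0.68, [0.833, -0.049, 0.043]), (0.67, [0.681, 0.019, 0.209])]
side pebble_centre [(0.73, [0.659, -0.072, 0.202])]
side navy_case_centre [(0.61, [0.695, 0.115, 0.205])]
side grey_jar [(0.67, [0.497, -0.33, 0.065])]
side wood_block [(0.6, [0.425, -0.176, 0.022])]
side tape_roll [(0.77, [0.388, 0.279, 0.014])]
side tweezers [(0.67, [0.622, -0.29, -0.002]), (0.28, [0.535, 0.077, 0.132])]
side rotary_tool [(0.58, [0.486, 0.367, 0.027])]
side torch_pen [(0.86, [0.546, 0.433, 0.018])]
top red_tin_centre [(0.92, [0.684, 0.033, 0.211]), (0.75, [0.836, -0.027, 0.045]), (0.52, [0.807, 0.087, 0.025])]
top pebble_centre [(0.8, [0.667, -0.066, 0.2])]
top navy_case_centre [(0.63, [0.698, 0.122, 0.199]), (0.46, [0.595, 0.144, 0.134])]
top grey_jar [(0.86, [0.5, -0.319, 0.063]), (0.55, [0.697, 0.123, 0.201]), (0.52, [0.559, -0.044, 0.172])]
top wood_block [(0.64, [0.43, -0.165, 0.019])]
top tape_roll [(0.65, [0.389, 0.286, 0.017]), (0.42, [0.546, 0.44, 0.017])]
top tweezers [(0.6, [0.624, -0.282, 0.007])]
top rotary_tool [(0.64, [0.495, 0.383, 0.038])]
top torch_pen [(0.68, [0.548, 0.441, 0.018])]
```

View pics/top6.png

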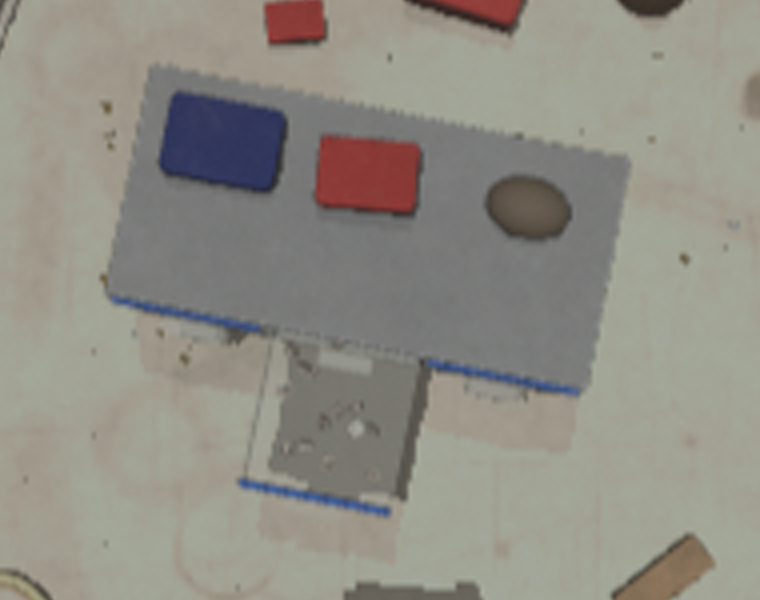

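View pics/side6.png

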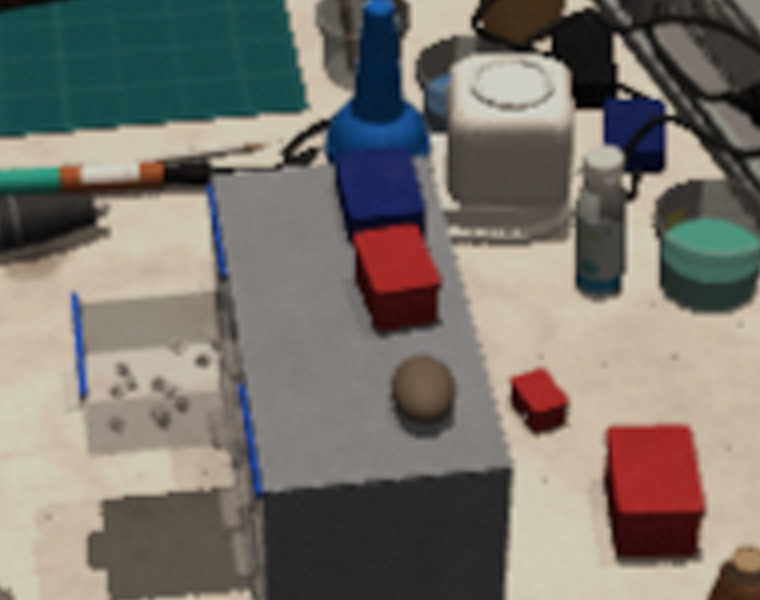

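The middle drawer is out, with its rim at top-view crop (315,497). The outer two are flush and everything else is unmoved, so I hand the job in.

```bash
python3 -c "
from bench import workorder
print(workorder.sign_off())"
```

```text
the job is handed in; nothing more can be done
None
```

I pushed the middle drawer, the one below the red tin, out to its stop from inside its front panel. The left and right drawers I pushed home from outside. I gripped and lifted nothing, and handed the job in at about 14 s; no verdict is reported.

- **Drawers:** the middle rim stands about 94 mm out from the shut position in both cameras, and it met its stop at about 8 N. The left and right rims sit level with the casing edge, and each drawer met its end stop with a wrist force of about 10 N.
- **Other things:** the tin, pebble, blue case and all six bench items were found within about 5 mm of where they started, which is close to the detector's own error. The arm was clear of everything at hand-in.
- **Disagreement:** the side camera places every rim about 3 mm further forward than the top camera does. That is a constant calibration offset and does not change the result.

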